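# Take the snap-fit battery cover off a bench instrument

### The job

Open the battery bay of the grey instrument: pinch the two upright spring tabs of its white cover together, gently and only until you feel them meet a stop, then lift the cover straight off without wrenching the catches. Set the cover down upright, flat in the shallow metal tray without dropping it, let go, and leave the other things on the bench alone.

Things in the scene. Friction and masses are not known exactly. Their poses are not given: they have to be found in the camera images.
- case: Grey plastic instrument case, 180 (x) x 140 (y) x 60 mm high, fixed to the bench, flat on top. Origin: centre of its underside. In the middle of its top is the battery bay opening, 66 (x) x 76 (y) mm, closed by the cover. Two steel catch ledges hidden under the cover hold its two barbs; keep the load between cover and case, up, down and sideways, below 25 N in all.
- cover: White plastic cover, loose, about 0.11 kg, held by the catches at first with up to 1 mm of sideways and 2 mm of upward play. Plate 84 (x) x 90 (y) x 4 mm; origin: centre of the plate's underside, which rests on the case top, 60 mm above the bench; z up. End skirts at x = +-30.5 mm reach 21 mm below the origin: off the case it stands on them. Tabs are pinched along its y. Lifted 20 mm it is out.
- tab_left: Spring tab on the cover's +y side: upright pad 24 mm wide (x), 5 mm thick (y), from 6 to 32 mm above the plate's underside. Its origin and axes are the cover's while the tab is out; it moves towards the cover's -y as it is pressed and springs back. Pressing takes 2 N at first plus 0.4 N per mm (at most 8 N); at the hidden stop the force climbs steeply. Over 14 N of finger force breaks a tab.
- tab_right: The same tab on the -y side, moving towards +y as it is pressed.
- tab_left_face (a point): Centre of the outer face of the +y tab, 33 mm from the cover's middle and 19 mm above the plate's underside; the tabs measure 66 mm across at rest. Each tab releases after 1.5 to 12.5 mm of travel, different every time but alike (within 2 mm) for both, and meets a firm hidden stop about 2.5 mm later, at 3.5 to 15 mm. At the stop the catch is free. Only feel can tell.
- tab_right_face (a point): Centre of the outer face of the -y tab, as on the other side.
- tray: Shallow open aluminium tray, 160 (x) x 150 (y) mm outside, walls 4 mm thick and 22 mm high, floor 4 mm thick, fixed to the bench. Origin: centre of its underside.
- spool: Bystander: metal solder spool, 56 mm diameter, 40 mm high. Origin: centre of its underside.
- can: Bystander: dark metal can, 60 mm diameter, 75 mm high. Origin: centre of its underside.
- driver: Bystander: screwdriver with blue handle, 160 mm long, lying along its x axis. Origin: under its middle.
- board: Bystander: green circuit board, 70 x 50 mm, with parts up to 10 mm high. Origin: centre of its underside.
Things that resemble listed ones, but are neither listed nor needed, are in the scene too. Of the things like the cover, leave any that is green or purple; of the rest the larger one is meant.

How it is judged:
On the way:
1. the cover is lifted clear of the case, held by the fingers (z of cover in the frame of case above 0.09 m and contact force between the fingers and cover above 0.5 N), for 0.1 s.
At the end, for the whole second after the job is handed in: The cover stands upright (within 0.1 rad) and still on the tray floor, its centre within 46 mm (along the tray's x) and 40 mm (along y) of the tray's centre, its underside less than 29 mm above the tray's underside (x of cover in the frame of tray between -0.046 and 0.046 m and y of cover in the frame of tray between -0.04 and 0.04 m and z of cover in the frame of tray below 0.029 m and angle between cover's own z axis and vertical below 0.1 rad and linear speed of cover below 0.02 m/s and contact force between cover and tray above 0.2 N); the robot touches nothing.
It fails at once if a tab is squeezed with more than 14 N (contact force between the fingers and tab_left above 14 N or contact force between the fingers and tab_right above 14 N).
It fails at once if the cover is wrenched or pressed against the case with more than 25 N in all (contact force between cover and case above 25 N).
It fails at once if the cover is dropped (falls faster than 0.6 m/s out of the fingers) (linear speed of cover above 0.6 m/s and contact force between the fingers and cover below 0.05 N).
It fails at once if a bystander is moved by more than 20 mm (distance of any of spool, can, driver, board from where it was at the start of the episode above 0.02 m).
It also fails if it takes over 72 s, if anything falls off the work surface, if the arm or the gripper's body presses on something with over 40 N, if the wrist force passes 120 N, or if a joint passes its speed limit or range.

### The arm

A 7-joint arm with a two-finger parallel gripper is mounted at the origin on the work surface. World frame = base frame: x ahead of the robot, y to its left, z up, the work surface at z = 0. Lengths are in m, angles in rad, forces in N, time in s.
With the tool pointing down it reaches from about 0.425 to 0.925 m from the base axis. Payload 6.8 kg.
Tool frame: the origin (TCP) lies on the front face of the gripper's body, between the roots of the fingers; the fingertips stand 73 mm ahead of it and the grasp point (between the pads) lies 54 mm ahead of it; z points along the fingers, x is the direction in which the jaws open and shut, and the axes are right-handed (so a half turn about z gives the same grasp; the last joint's range is limited). The gripper opens to 85 mm and grips with 20 to 120 N. Pads are 22 mm wide; open, the fingers measure 114 mm over their backs; the gripper's body (76 mm by 85 mm) begins 54 mm behind the grasp point. The pads swing forward as they close: fully open they stand 13 mm farther back than shut.
Start: joints at [-1.397, 0.477, 0.022, 1.555, -0.011, 1.109, -0.083], TCP at [0.188, 0.648, 0.304] pointing down, gripper open.
Joint ranges: [-2.96, 2.96], [-0.34, 2.1], [-1.41, 1.46], [0.24, 2.44], [-1.37, 4.51], [0.17, 1.92], [-2.96, 2.96]. Speed limits (rad/s): [2.39, 2.39, 3.14, 3.14, 3.14, 3.14, 3.14].

### API

Orientations are given as a unit quaternion [w, x, y, z].
In Python, from station import get_obs, read_camera, hand_in gives the robot as it stands. The module is installed in compiled form; this text tells all that it offers.
- The arm moves only by the shell command python3 -m creep 'ROWS' [FORCE]. ROWS is JSON, a list that holds one entry, the list of rows, each a list of 7 numbers: the turn, a rotation vector about the tool's x, y, z in rad, then the shift along the tool's x, y, z in m, then the finger opening in m, from 0 to 0.0854. A call has 1 to 20 rows; each row shifts and turns the pose as measured when the row begins, along the tool's axes as they then stand; what a row does not reach is not made up. A row lasts 1/12 s, in which the tool goes at most 41.7 mm and 7.16 degrees, less where a joint would pass 70% of its speed; a pose out of reach is approached as far as the arm can. A call is refused whole if a number of a shift passes 0.0417 or a number of a turn 0.125, either way. A call with a gripper value outside its range is refused whole. The fingers move at their own pace and stop on an object; FORCE is the grip in N (left out, the last holds). Time passes only in rows, so rows that do not move let the fingers close. It gives the time, the measured TCP pose, the force and the opening at its end, in the units of the state.
- get_obs(): the state, without advancing time (a new reading comes with each control period).
- read_camera(name): name is "scene" or "top" or "wrist"; returns a dict with "color" (400x640x3 uint8, red, green, blue), "range_z" (400x640 float32, m along the optical axis (not along the pixel's ray), 0 where there is no reading), "fovy" (degrees; the focal length in pixels is half the picture's height over the tangent of half this angle, whatever the lens; pixels are square), "cx", "cy" (the principal point, pixels), "rvec" (rotation vector, rad) and "tvec" (3), from world to camera coordinates, as OpenCV has them. Camera axes: x right, y down, z forward; pixel columns grow to the right and rows downward; lengths in m; the calibration is good to about 2 mm. A picture is of the moment at which its call begins.
- hand_in(): hands the job in, once; it reports no verdict.
The state is a dict: "t": time; "q": joint angles; "joint_vel": joint speeds; "joint_torque": joint torques, N m; "eef_pos": TCP position; "tool_rot": TCP orientation; "contact_force": force on the tool from outside, world axes, zero at the start; "torque": the same for the moment, N m; "gripper_width": opening from 0.0 (shut) to 1.0 (fully open).
Only numpy, scipy, OpenCV 4.12 (cv2) and the standard library are available. Lean on these libraries where they do the work, as an engineer would, in place of code of your own. Each camera call takes 0.05 s, during which the arm holds its last target.

## Working session

There is one attempt and no reset: what is moved stays moved. The work goes in short steps, Python scripts to look and compute and a shell command to move; the robot and the scene stay as the last step left them, time stands still between calls to the robot, and variables do not carry over. Pictures are saved under pics/ and viewed, and the job is handed in when it is done.

```bash
mkdir -p pics; cat > h.py <<'E'
import numpy as np,cv2
from station import get_obs,read_camera
def snap(n,f):
    c=read_camera(n); cv2.imwrite('pics/'+f,c['color'][:,:,::-1].copy()); np.savez('pics/'+f[:-4]+'.npz',**c); return c
def cloud(c):
    H,W=c['range_z'].shape; f=H/2/np.tan(np.radians(float(c['fovy']))/2)
    v,u=np.mgrid[:H,:W]; z=c['range_z']
    P=np.stack([(u-c['cx'])/f*z,(v-c['cy'])/f*z,z],-1)
    R=cv2.Rodrigues(np.array(c['rvec'],float))[0]
    return (P-np.array(c['tvec']).ravel())@R
E
python3 - <<'E'
from h import *
o=get_obs(); print(o)
for n in ['top','scene','wrist']: c=snap(n,n+'0.png'); print(n,c['fovy'],c['rvec'],c['tvec'])
E
```

```text
{'t': 0.0, 'q': array([-1.39710342,  0.47782332,  0.02231782,  1.55644433, -0.01150216,
        1.10930323, -0.08308601]), 'joint_vel': array([-8.68398615e-04, -2.62749554e-04,  2.06032009e-04, -1.80311402e-03,
        2.04377648e-03,  6.56124022e-05, -2.99086201e-04]), 'joint_torque': array([-5.78538165e-04, -5.96459949e+01,  1.60766255e+00, -2.81186736e+01,
        1.24937898e-02,  9.71287343e-03, -7.70415880e-06]), 'eef_pos': array([0.18756721, 0.64793921, 0.3029126 ]), 'tool_rot': array([ 6.05108899e-04,  7.99382622e-01,  6.00821577e-01, -6.99900491e-04]), 'contact_force': array([ 1.08943548,  0.10160904, -0.46643523]), 'torque': array([0.04072088, 0.02987657, 0.02734992]), 'gripper_width': 0.9984419734988503}
top 47.69669479486038 [ 2.13777841 -2.19820275  0.08550508] [-0.05108235  0.54943486  1.23214955]
scene 45.04058411931884 [ 2.13641321  1.61893909 -0.43504706] [-0.08755684 -0.41342334  1.59436694]
wrist 66.29032149889434 [-2.33016546 -1.75090749 -0.2384772 ] [-0.67560013 -0.03385398  0.37865495]
```

View pics/top0.png

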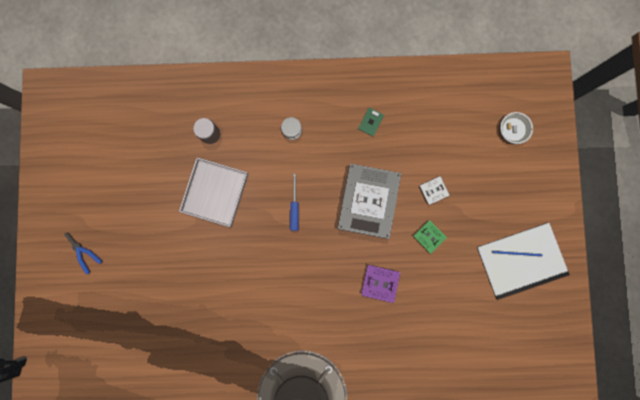

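View pics/scene0.png

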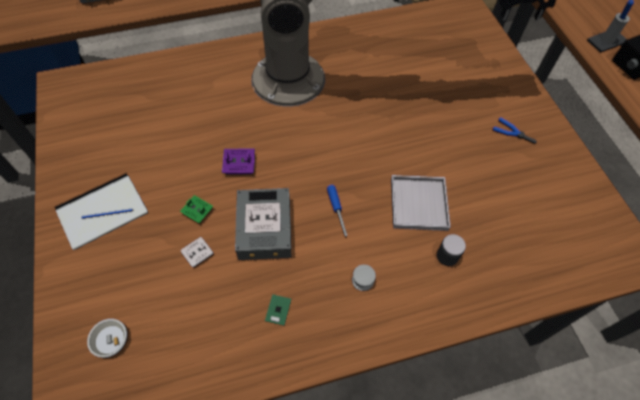

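View pics/wrist0.png

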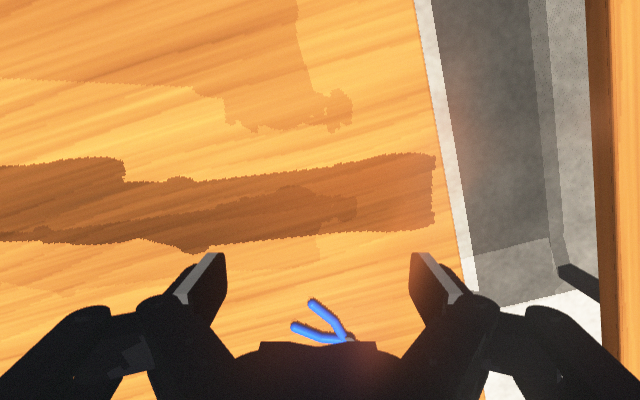

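The top view shows the case with the white cover at about (370,200) and the tray at (213,192). The spool and can are at (291,128) and (205,129), with the driver at (294,205) between tray and case. The decoys are small white at (434,190), green at (430,236) and purple at (380,283).

```bash
python3 - <<'E'
from h import *
for n in ['top','scene']:
    c=dict(np.load(f'pics/{n}0.npz')); P=cloud(c); np.set_printoptions(precision=4,suppress=True)
    col=c['color'].astype(int)
    def rect(m,t):
        q=P[m][:,:2].astype(np.float32)
        if len(q)<5: return
        print(n,t,len(q),cv2.minAreaRect(q),np.median(P[m],0))
    z=P[...,2]; v=c['range_z']>0
    R=(lambda x0,x1,y0,y1:(P[...,0]>x0)&(P[...,0]<x1)&(P[...,1]>y0)&(P[...,1]<y1)&v)
    print('table',np.median(z[R(.3,.9,-.5,.5)]))
    for t,u,w in [('cover',370,200),('tray',213,192),('spool',291,128),('can',205,129),('drv',294,205),('w',434,190),('g',430,236),('pur',380,283)]:
        if n=='top': print(t,P[w,u])
    m0=R(.4,.9,-.4,.5)&(z>.012)
    k,l,s,cen=cv2.connectedComponentsWithStats(m0.astype(np.uint8))
    for i in range(1,k):
        if s[i,4]>60:
            m=l==i; rect(m,'comp'+str(np.round(cen[i]))+' zmax %.3f'%z[m].max())
            if z[m].max()>.08 and s[i,4]>1000: 
                rect(m&(z>.05)&(z<.062),'casetop'); rect(m&(z>.0615)&(z<.07),'plate'); rect(m&(z>.075),'tabs')
                mm=m&(z>.06)&(col.min(-1)>150); rect(mm,'white')
                print(np.histogram(z[m],bins=np.arange(0.01,.11,.004)))
E
python3 -c "
import cv2
a=cv2.imread('pics/top0.png')[150:250,170:450];cv2.imwrite('pics/z.png',cv2.resize(a,None,fx=2.8,fy=2.8,interpolation=2))"
```

```text
table 0.0014059011521226046
cover [ 0.5263 -0.201   0.0667]
tray [0.5663 0.2358 0.0062]
spool [0.7352 0.0083 0.0419]
can [0.7298 0.2377 0.0815]
drv [0.5216 0.0059 0.0247]
w [ 0.5529 -0.3845  0.0192]
g [ 0.4258 -0.3663  0.0226]
pur [ 0.3022 -0.2238  0.0255]
top comp[290. 126.] zmax 0.048 308 ((0.7411158084869385, 0.00942818820476532), (0.053571537137031555, 0.05389358103275299), 45.00992965698242) [0.7402 0.0097 0.0409]
top comp[206. 130.] zmax 0.082 499 ((0.7346051931381226, 0.24323858320713043), (0.05737226828932762, 0.05760817229747772), 3.6676573753356934) [0.7298 0.2382 0.074 ]
top comp[212. 191.] zmax 0.029 423 ((0.5671884417533875, 0.23325756192207336), (0.15156912803649902, 0.1603718400001526), 71.70195007324219) [0.5697 0.2375 0.0214]
top comp[369. 200.] zmax 0.097 3488 ((0.5270782709121704, -0.19901016354560852), (0.14031776785850525, 0.18026484549045563), 77.50809478759766) [ 0.5252 -0.1983  0.0621]
top casetop 1659 ((0.5270611047744751, -0.19907313585281372), (0.14013631641864777, 0.18028442561626434), 77.52531433105469) [ 0.5224 -0.1985  0.06  ]
top plate 1917 ((0.5268482
[... 2759 characters left out ...]
 0.098, 0.102, 0.106]))
scene comp[196. 209.] zmax 0.043 452 ((0.425648957490921, -0.3632158935070038), (0.06993844360113144, 0.06496952474117279), 40.73746109008789) [ 0.4282 -0.3638  0.0197]
scene comp[450. 249.] zmax 0.083 646 ((0.7384374141693115, 0.24478866159915924), (0.0578119233250618, 0.05762511119246483), 5.277225971221924) [0.7439 0.2364 0.0728]
scene comp[199. 250.] zmax 0.041 404 ((0.5518640279769897, -0.3829897940158844), (0.060097191482782364, 0.06293605268001556), 23.82974624633789) [ 0.5545 -0.3772  0.0187]
scene comp[364. 274.] zmax 0.047 364 ((0.7397306561470032, 0.010938499122858047), (0.053380101919174194, 0.053808532655239105), 29.445619583129883) [0.7396 0.0108 0.0408]
```

View pics/z.png

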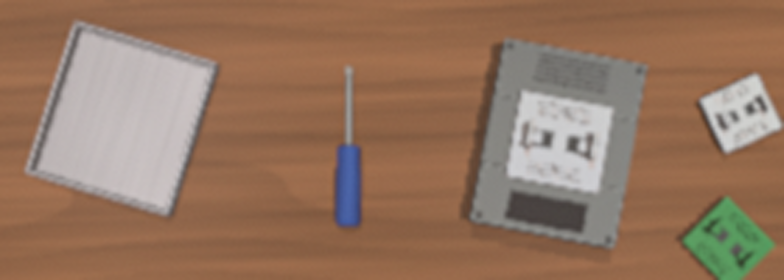

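```bash
python3 -m creep '[[[0,0,0,-0.018,0.0345,0,0.0854],[0,0,0,-0.018,0.0345,0,0.0854],[0,0,0,-0.018,0.0345,0,0.0854],[0,0,0,-0.018,0.0345,0,0.0854],[0,0,0,-0.018,0.0345,0,0.0854],[0,0,0,-0.018,0.0345,0,0.0854],[0,0,0,-0.018,0.0345,0,0.0854],[0,0,0,-0.018,0.0345,0,0.0854],[0,0,0,-0.018,0.0345,0,0.0854],[0,0,0,-0.018,0.0345,0,0.0854],[0,0,0,-0.018,0.0345,0,0.0854]]]' 20
cat >> h.py <<'E'
from scipy.spatial.transform import Rotation as Ro
def to(x,y,z,ang):
    "shift/turn in tool axes to world target; ang = world heading (deg) of tool x, pointing down"
    o=get_obs(); q=o['tool_rot']; R=Ro.from_quat([q[1],q[2],q[3],q[0]])
    d=np.array([x,y,z])-o['eef_pos']; a=np.radians(ang)
    G=Ro.from_matrix(np.array([[np.cos(a),np.sin(a),0],[np.sin(a),-np.cos(a),0],[0,0,-1.]]).T if 0 else np.column_stack([[np.cos(a),np.sin(a),0],[np.sin(a),-np.cos(a),0],[0,0,-1]]))
    tx=R.as_matrix()[:,0]
    print('pos',np.round(o['eef_pos'],4),'head',np.degrees(np.arctan2(tx[1],tx[0])),'shift',np.round(R.inv().apply(d),4),'turn',np.round((R.inv()*G).as_rotvec(),4),'t',o['t'],'w',o['gripper_width'],'F',np.round(o['contact_force'],2),'T',np.round(o['torque'],2))
E
python3 -c "
from h import *
to(.527,-.198,.26,77.5)"
```

```text
t: 1.07
eef_pos: [0.4995, 0.3499, 0.2974]
tool_rot: [-0.002, 0.792, 0.61, -0.004]
contact_force: [0.6, 0.8, 0.1]
gripper_width: 0.997
pos [0.4995 0.3499 0.2974] head 75.17822718586847 shift [-0.5225  0.1671  0.0379] turn [-0.0086  0.0035 -0.0405] t 1.0667 w 0.9974654439720506 F [0.65 0.75 0.08] T [ 0.03 -0.04  0.02]
```

```bash
python3 -m creep '[[[0,0,-0.003,-0.037,0.012,0,0.0854],[0,0,-0.003,-0.037,0.012,0,0.0854],[0,0,-0.003,-0.037,0.012,0,0.0854],[0,0,-0.003,-0.037,0.012,0,0.0854],[0,0,-0.003,-0.037,0.012,0,0.0854],[0,0,-0.003,-0.037,0.012,0,0.0854],[0,0,-0.003,-0.037,0.012,0.003,0.0854],[0,0,-0.003,-0.037,0.012,0.003,0.0854],[0,0,-0.003,-0.037,0.012,0.003,0.0854],[0,0,-0.003,-0.037,0.012,0.003,0.0854],[0,0,-0.003,-0.037,0.012,0.003,0.0854],[0,0,-0.003,-0.037,0.012,0.003,0.0854],[0,0,-0.003,-0.037,0.012,0.003,0.0854],[0,0,0,-0.037,0.012,0.003,0.0854]]]'
python3 -c "
from h import *
to(.527,-.198,.20,77.5)
snap('wrist','w1.png');snap('scene','s1.png')"
```

```text
t: 2.23
eef_pos: [0.5411, -0.2193, 0.272]
tool_rot: [-0.002, 0.78, 0.626, -0.002]
contact_force: [0.8, 0.6, 0.1]
gripper_width: 0.999
pos [ 0.5411 -0.2193  0.272 ] head 77.45626590857631 shift [ 0.0179 -0.018   0.0721] turn [-0.0053  0.0014 -0.0008] t 2.2333 w 0.9988886049967394 F [0.81 0.55 0.14] T [ 0.03 -0.06 -0.04]
```

View pics/w1.png

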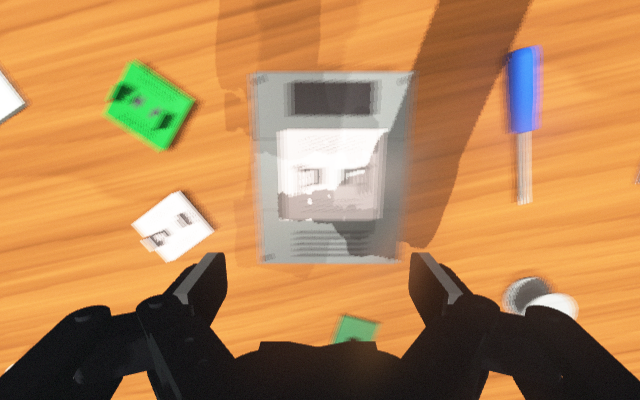

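View pics/s1.png

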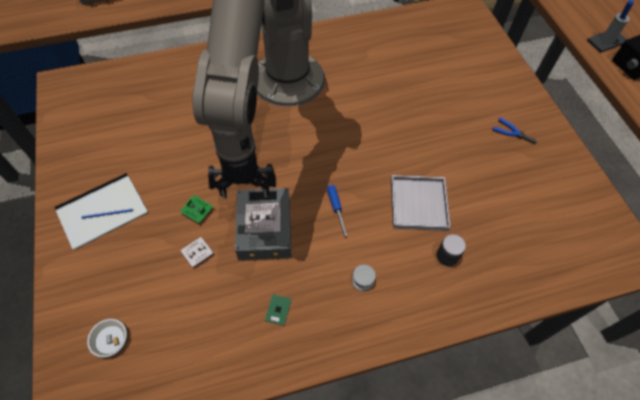

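The wrist view shows the cover centred near (332,175) with its tabs at (308,178) and (356,178). The finger pads are at (205,285) and (430,285).

```bash
python3 - <<'E'
from h import *
np.set_printoptions(precision=4,suppress=True)
c=dict(np.load('pics/w1.npz')); P=cloud(c); z=P[...,2]; v=c['range_z']>0
o=get_obs(); q=o['tool_rot']; R=Ro.from_quat([q[1],q[2],q[3],q[0]]).as_matrix()
T=(P-o['eef_pos'])@R
box=v&(abs(P[...,0]-.527)<.13)&(abs(P[...,1]+.198)<.13)&(z<.11)
m=box&(z>.05)&(z<.1); vv,uu=np.nonzero(m); print('case',cv2.minAreaRect(P[m][:,:2].astype(np.float32)))
mt=box&(z>.078)&(z<.1); print('tabs',mt.sum(),cv2.minAreaRect(P[mt][:,:2].astype(np.float32)),z[mt].max(), np.median(P[mt],0))
w=box&(z>.061)&(z<.07)&(c['color'].min(-1)>140); print('plate',np.median(z[w]),w.sum(),cv2.minAreaRect(P[w][:,:2].astype(np.float32)))
print('casetop z',np.median(z[m]))
for a,b in((170,235),(405,470)):
    f=np.zeros_like(v); f[245:320,a:b]=True; f&=v&(z>.15)
    t=T[f]; print('finger',len(t),'tip z',np.percentile(t[:,2],[50,95,99,100]), 'x',t[:,0].min(),t[:,0].max(),'y',np.percentile(t[:,1],[1,50,99]))
E
```

```text
case ((0.5246831178665161, -0.1966334581375122), (0.1404215544462204, 0.17972983419895172), 77.38520812988281)
tabs 457 ((0.5239887237548828, -0.196837916970253), (0.06659325212240219, 0.023639194667339325), 77.43388366699219) 0.0942406463291821 [ 0.5241 -0.1707  0.092 ]
plate 0.06425538418042381 10288 ((0.5240247249603271, -0.2011835277080536), (0.1304972767829895, 0.17638075351715088), 77.94371795654297)
casetop z 0.06098512527838636
finger 3059 tip z [0.0341 0.0544 0.0576 0.0593] x -0.04860117328763389 -0.022233125099755304 y [-0.0177 -0.0086  0.0095]
finger 3186 tip z [0.0328 0.0539 0.057  0.059 ] x 0.03755757208732551 0.06471298856040565 y [-0.0183 -0.0097  0.0085]
```

```bash
cat > m.py <<'E'
from h import *
import sys
np.set_printoptions(precision=4,suppress=True)
o=get_obs(); q=o['tool_rot']; R=Ro.from_quat([q[1],q[2],q[3],q[0]]).as_matrix()
print(o['eef_pos'],abs(o['joint_vel']).max())
c=snap('wrist',sys.argv[1]); P=cloud(c); z=P[...,2]; v=c['range_z']>0
T=(P-o['eef_pos'])@R
box=v&(abs(P[...,0]-.527)<.13)&(abs(P[...,1]+.198)<.13)&(z<.11)
m=box&(z>.05)&(z<.1); print('case',cv2.minAreaRect(P[m][:,:2].astype(np.float32)))
mt=box&(z>.078)&(z<.1); r=cv2.minAreaRect(P[mt][:,:2].astype(np.float32));print('tabs',mt.sum(),r,z[mt].max(),'tool frame',T[mt].min(0),T[mt].max(0))
for a,b in((170,235),(405,470)):
    f=np.zeros_like(v); f[245:320,a:b]=True; f&=v&(T[...,2]<.08)&(T[...,2]>0.02)
    t=T[f]; print('finger',len(t),'tip z',np.percentile(t[:,2],[50,95,99,100]), 'x',t[:,0].min(),t[:,0].max(),'y',np.percentile(t[:,1],[1,50,99]))
E
python3 m.py w2.png; python3 -c "
from h import *
to(.526,-.1975,.20,77.4)"
```

```text
[ 0.5396 -0.2257  0.272 ] 0.07914756462428957
case ((0.5246156454086304, -0.1965235471725464), (0.14053098857402802, 0.18072649836540222), 77.3595199584961)
tabs 471 ((0.5240909457206726, -0.19681130349636078), (0.06645137816667557, 0.02385869063436985), 77.2672348022461) 0.09404922219322652 tool frame [-0.0076 -0.0329  0.1778] [ 0.0589 -0.0091  0.1936]
finger 2609 tip z [0.0367 0.0546 0.0578 0.0596] x -0.0554264093255109 -0.0406250064300712 y [-0.0126 -0.008   0.0091]
finger 2641 tip z [0.0365 0.0545 0.0577 0.0593] x 0.043166985038621104 0.05798991089423157 y [-0.0126 -0.0081  0.0092]
pos [ 0.5403 -0.2216  0.2718] head 77.031430695493 shift [ 0.0205 -0.0189  0.0719] turn [-0.0058  0.0035 -0.0064] t 2.3833 w 1.0020149200808524 F [ 0.01  1.9  -0.46] T [-0.01  0.02  0.01]
```

```bash
python3 -m creep '[[[0,0,-0.003,0.01,-0.0095,0.024,0.0854],[0,0,-0.003,0.01,-0.0095,0.024,0.0854],[0,0,0,0,0,0.023,0.0854],[0,0,0,0,0,0,0.07],[0,0,0,0,0,0,0.07],[0,0,0,0,0,0,0.07]]]'
python3 m.py w3.png; python3 -c "
from h import *
to(.5257,-.1983,.14,77.4)"
```

```text
t: 2.88
eef_pos: [0.527, -0.1917, 0.2]
tool_rot: [-0.002, 0.779, 0.627, -0.001]
contact_force: [1.1, -0.1, 0.4]
gripper_width: 0.824
[ 0.527  -0.1917  0.2   ] 0.016079098152438038
case ((0.5242559909820557, -0.19675900042057037), (0.14082951843738556, 0.18002645671367645), 77.53082275390625)
tabs 882 ((0.5239400863647461, -0.19646520912647247), (0.0667099878191948, 0.024234207347035408), 77.30683135986328) 0.09422284924342302 tool frame [-0.0387 -0.0134  0.1057] [0.0281 0.0109 0.1219]
finger 1831 tip z [0.0358 0.0536 0.0584 0.0616] x -0.04756928578807638 -0.03311428358945588 y [-0.0143 -0.0097  0.008 ]
finger 1571 tip z [0.0339 0.0528 0.0573 0.061 ] x 0.035770529556538 0.053669311731292565 y [-0.0145 -0.0103  0.0054]
pos [ 0.5274 -0.1918  0.2004] head 77.67522833930518 shift [-0.0068 -0.0001  0.0604] turn [-0.0034 -0.      0.0048] t 2.9333 w 0.8192874579753171 F [-0.29  0.05  0.17] T [-0.03  0.02 -0.05]
```

View pics/w3.png

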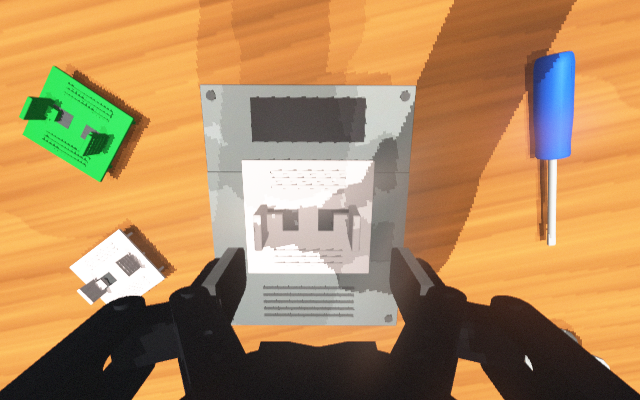

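```bash
python3 -m creep '[[[0,0,0,-0.0067,0.0005,0,0.082],[0,0,0,0,0,0.02,0.082],[0,0,0,0,0,0.02,0.082],[0,0,0,0,0,0.015,0.082],[0,0,0,0,0,0,0.076]]]'
python3 -c "
from h import *
snap('wrist','w4.png')
to(.5257,-.1983,.135,77.4)"
```

```text
t: 3.35
eef_pos: [0.5319, -0.202, 0.1515]
tool_rot: [0.005, 0.779, 0.627, 0.004]
contact_force: [-0.2, 0.5, -0.1]
gripper_width: 0.892
pos [ 0.5325 -0.2025  0.1528] head 77.66560502558812 shift [ 0.0027 -0.0078  0.0177] turn [0.0138 0.0008 0.0046] t 3.4 w 0.8921667820610355 F [ 0.7  -0.58  1.35] T [-0.01  0.05  0.04]
```

View pics/w4.png

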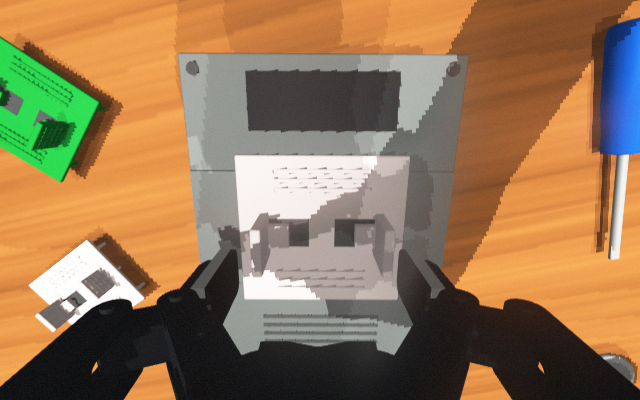

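```bash
python3 -m creep '[[[0.007,0,0.002,0.0014,-0.004,0.002,0.076],[0.007,0,0.002,0.0013,-0.004,0.002,0.076],[0,0,0,0,0,0,0.076],[0,0,0,0,0,0,0.076]]]'
python3 -c "
from h import *
snap('wrist','w5.png')
to(.5257,-.1983,.135,77.4)"; python3 m.py w5b.png
```

```text
t: 3.73
eef_pos: [0.5267, -0.1996, 0.1529]
tool_rot: [0.002, 0.781, 0.625, 0.001]
contact_force: [0.7, 0.2, 0.2]
gripper_width: 0.891
pos [ 0.5267 -0.1996  0.1529] head 77.33373525297421 shift [ 0.001  -0.0014  0.0179] turn [ 0.005   0.001  -0.0012] t 3.7833 w 0.8897315834399665 F [ 0.42 -0.07  0.02] T [ 0.03 -0.03 -0.02]
[ 0.5267 -0.1996  0.1529] 0.006716854822626928
case ((0.519225001335144, -0.1955774426460266), (0.14083468914031982, 0.1695115715265274), 77.44392395019531)
tabs 2328 ((0.5242239236831665, -0.19838875532150269), (0.10174193978309631, 0.02579558826982975), 77.42749786376953) 0.09999260216095655 tool frame [-0.0502 -0.016   0.0529] [0.0515 0.01   0.0749]
finger 2308 tip z [0.0379 0.0546 0.0577 0.0598] x -0.050437319148439824 -0.036127547268738174 y [-0.0133 -0.0083  0.0089]
finger 2100 tip z [0.0364 0.0519 0.0566 0.0595] x 0.03870268979095915 0.053192447636070846 y [-0.0133 -0.0085  0.0088]
```

```bash
python3 -m creep '[[[0.003,0,0,0.001,-0.0014,0.008,0.076],[0,0,0,0,0,0.007,0.076],[0,0,0,0,0,0,0.076],[0,0,0,0,0,0,0.076]]]'
cat > m2.py <<'E'
from h import *
import sys
np.set_printoptions(precision=4,suppress=True)
to(.5257,-.1983,.135,77.4)
o=get_obs(); q=o['tool_rot']; R=Ro.from_quat([q[1],q[2],q[3],q[0]]).as_matrix()
c=snap('wrist',sys.argv[1]); P=cloud(c); z=P[...,2]; v=c['range_z']>0
T=(P-o['eef_pos'])@R
W=c['color'].min(-1)>95
mt=v&(abs(T[...,0])<.042)&(abs(T[...,1])<.03)&(z>.075)&(z<.096)&W
k,l,s,ce=cv2.connectedComponentsWithStats(mt.astype(np.uint8))
for i in range(1,k):
    if s[i,4]>100: print(s[i],T[l==i].min(0),T[l==i].max(0),z[l==i].max())
E
python3 m2.py w6.png
```

```text
t: 4.17
eef_pos: [0.5259, -0.198, 0.1367]
tool_rot: [0.001, 0.781, 0.625, 0.001]
contact_force: [-0.4, 1.0, 0.2]
gripper_width: 0.891
pos [ 0.5259 -0.198   0.1367] head 77.37462224571647 shift [-0.0004 -0.0002  0.0017] turn [ 0.0027  0.0009 -0.0004] t 4.1667 w 0.8911784869439349 F [-0.44  0.97  0.24] T [-0.01 -0.02 -0.05]
[ 237  242   22   67 1138] [-0.0368 -0.0146  0.0426] [-0.0267  0.0108  0.0617] 0.09407893276328573
[ 375  242   22   67 1134] [ 0.0285 -0.0147  0.0426] [0.0339 0.0101 0.0617] 0.09403790676978244
```

View pics/w6.png

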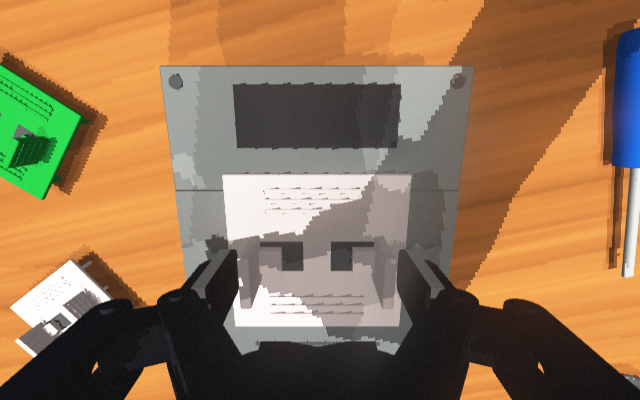

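```bash
cat > r.py <<'E'
from h import *
o=get_obs();print('w mm %.2f'%(o['gripper_width']*85.4),np.round(o['eef_pos']*1000,1),'F',np.round(o['contact_force'],2),'T',np.round(o['torque'],2))
E
python3 -m creep '[[[0,0,0,0,0,0.001,0.072],[0,0,0,0,0,0,0.069],[0,0,0,0,0,0,0.069]]]' 20 >/dev/null; python3 r.py
python3 -m creep '[[[0,0,0,0,0,0,0.068],[0,0,0,0,0,0,0.068]]]' >/dev/null; python3 r.py
python3 -m creep '[[[0,0,0,0,0,0,0.067],[0,0,0,0,0,0,0.067]]]' >/dev/null; python3 r.py
python3 -m creep '[[[0,0,0,0,0,0,0.066],[0,0,0,0,0,0,0.066]]]' >/dev/null; python3 r.py
python3 -m creep '[[[0,0,0,0,0,0,0.065],[0,0,0,0,0,0,0.065]]]' >/dev/null; python3 r.py
python3 -m creep '[[[0,0,0,0,0,0,0.064],[0,0,0,0,0,0,0.064]]]' >/dev/null; python3 r.py
```

```text
w mm 68.93 [ 525.8 -198.1  135.3] F [0.24 0.44 0.44] T [ 0.04 -0.07 -0.  ]
w mm 68.29 [ 525.9 -198.1  135.4] F [-0.33 -0.14  1.04] T [0.02 0.04 0.03]
w mm 66.88 [ 526.  -198.2  135.6] F [ 0.36  0.11 -0.6 ] T [-0.05 -0.    0.04]
w mm 65.65 [ 526.  -198.3  135.8] F [-0.85  0.02 -0.64] T [ 0.07  0.02 -0.04]
w mm 64.71 [ 526.  -198.3  135.9] F [ 0.31  0.65 -0.74] T [-0.09 -0.02  0.06]
w mm 63.85 [ 526.  -198.3  136.1] F [0.27 0.1  0.27] T [ 0.   -0.03  0.01]
```

```bash
cat > r.py <<'E'
from h import *
import sys
n=int(sys.argv[1]) if len(sys.argv)>1 else 4
L=[]
for i in range(n):
    o=get_obs();L.append(np.r_[o['gripper_width']*85.4,o['eef_pos']*1000,o['contact_force'],o['torque'],o['joint_torque']])
    if i<n-1: read_camera('wrist')
L=np.array(L);m=L.mean(0)
print('t %.1f'%o['t'],'w mm %.2f +-%.2f'%(m[0],L[:,0].std()),np.round(m[1:4],1),'F',np.round(m[4:7],2),'T',np.round(m[7:10],2),'jt',np.round(m[10:],2))
E
python3 r.py 6
python3 -m creep '[[[0,0,0,0,0,0.0005,0.063],[0,0,0,0,0,0,0.063]]]' >/dev/null; python3 r.py 6
python3 -m creep '[[[0,0,0,0,0,0,0.062],[0,0,0,0,0,0,0.062]]]' >/dev/null; python3 r.py 6
```

```text
t 5.5 w mm 63.97 +-0.11 [ 526.  -198.3  136.1] F [-0.45 -0.15  0.66] T [0.04 0.06 0.01] jt [-2.000e-02 -5.104e+01  5.590e+00 -1.899e+01 -1.000e-02 -1.000e-01
 -1.000e-02]
t 6.0 w mm 62.92 +-0.24 [ 526.1 -198.4  135.8] F [-0.02  0.23  1.33] T [0.04 0.07 0.01] jt [-1.000e-02 -5.088e+01  5.580e+00 -1.891e+01 -0.000e+00 -1.200e-01
 -1.000e-02]
t 6.4 w mm 61.97 +-0.11 [ 526.2 -198.4  135.9] F [-0.79  0.02  1.57] T [0.04 0.08 0.  ] jt [-2.000e-02 -5.052e+01  5.530e+00 -1.885e+01 -1.000e-02 -1.800e-01
 -1.000e-02]
```

```bash

python3 -m creep '[[[0,0,0,0,0,0,0.072],[0,0,0,0,0,0,0.072],[0,0,0,-0.001,0,0.001,0.072]]]' >/dev/null; python3 r.py 5
python3 -m creep '[[[0,0,0,-0.001,0,0,0.072],[0,0,0,0,0,0,0.072]]]' >/dev/null; python3 r.py 4
python3 -m creep '[[[0,0,0,-0.001,0,0,0.072],[0,0,0,0,0,0,0.072]]]' >/dev/null; python3 r.py 4
python3 -m creep '[[[0,0,0,-0.001,0,0,0.072],[0,0,0,0,0,0,0.072]]]' >/dev/null; python3 r.py 4
python3 -m creep '[[[0,0,0,-0.001,0,0,0.072],[0,0,0,0,0,0,0.072]]]' >/dev/null; python3 r.py 4
```

```text
t 6.8 w mm 72.20 +-0.21 [ 525.8 -199.3  134.4] F [-0.01 -0.15  0.46] T [-0.02 -0.01  0.01] jt [-1.300e-01 -5.165e+01  5.610e+00 -1.899e+01  0.000e+00 -0.000e+00
 -1.000e-02]
t 7.2 w mm 71.83 +-0.18 [ 525.6 -200.3  134.4] F [ 0.3  -0.02  0.01] T [0.   0.   0.02] jt [ 0.000e+00 -5.149e+01  5.660e+00 -1.894e+01  1.000e-02 -1.000e-02
  1.000e-02]
t 7.5 w mm 71.92 +-0.15 [ 525.5 -201.   134.4] F [-0.13  0.41 -0.07] T [-0. -0.  0.] jt [ 1.000e-02 -5.151e+01  5.670e+00 -1.895e+01  1.000e-02 -1.000e-02
  1.000e-02]
t 7.8 w mm 72.15 +-0.10 [ 525.4 -201.7  134.4] F [ 0.34 -0.19  0.33] T [-0.01  0.01 -0.01] jt [ 1.000e-02 -5.154e+01  5.660e+00 -1.895e+01  1.000e-02 -1.000e-02
  1.000e-02]
t 8.1 w mm 72.01 +-0.11 [ 525.3 -202.2  134.4] F [ 0.33  0.78 -0.02] T [ 0.18 -0.02 -0.  ] jt [ 6.600e-01 -5.147e+01  6.290e+00 -1.894e+01  2.000e-01 -1.000e-01
  1.000e-02]
```

```bash

for i in 1; do python3 -m creep '[[[0,0,0,-0.001,0,0,0.072],[0,0,0,0,0,0,0.072]]]' >/dev/null; python3 r.py 3; done
python3 -m creep '[[[0,0,0,-0.001,0,0,0.072],[0,0,0,0,0,0,0.072]]]' >/dev/null; python3 r.py 3
python3 -m creep '[[[0,0,0,-0.001,0,0,0.072],[0,0,0,0,0,0,0.072]]]' >/dev/null; python3 r.py 3
python3 -m creep '[[[0,0,0,-0.001,0,0,0.072],[0,0,0,0,0,0,0.072]]]' >/dev/null; python3 r.py 3
```

```text
t 8.4 w mm 71.79 +-0.17 [ 525.3 -202.4  134.4] F [0.98 1.85 0.61] T [ 0.43 -0.04 -0.03] jt [ 1.230e+00 -5.135e+01  6.870e+00 -1.893e+01  4.000e-01 -2.000e-01
  2.000e-02]
t 8.6 w mm 72.07 +-0.05 [ 525.2 -202.9  134.4] F [1.   2.12 0.32] T [ 0.47 -0.08 -0.01] jt [ 1.280e+00 -5.132e+01  6.920e+00 -1.893e+01  4.300e-01 -2.200e-01
  2.000e-02]
t 8.9 w mm 72.11 +-0.25 [ 525.1 -203.6  134.4] F [0.46 2.16 0.26] T [ 0.5  -0.07  0.01] jt [ 1.410e+00 -5.128e+01  7.060e+00 -1.893e+01  4.800e-01 -2.500e-01
  2.000e-02]
t 9.2 w mm 72.13 +-0.16 [ 524.9 -204.2  134.4] F [-0.08  2.31  0.64] T [ 0.55 -0.09  0.01] jt [ 1.560e+00 -5.125e+01  7.200e+00 -1.893e+01  5.300e-01 -2.800e-01
  2.000e-02]
```

```bash

python3 -m creep '[[[0,0,0,-0.001,0,0,0.072],[0,0,0,0,0,0,0.072]]]' >/dev/null; python3 r.py 2
python3 -m creep '[[[0,0,0,-0.001,0,0,0.072],[0,0,0,0,0,0,0.072]]]' >/dev/null; python3 r.py 2
python3 -m creep '[[[0,0,0,-0.001,0,0,0.072],[0,0,0,0,0,0,0.072]]]' >/dev/null; python3 r.py 2
python3 -m creep '[[[0,0,0,-0.001,0,0,0.072],[0,0,0,0,0,0,0.072]]]' >/dev/null; python3 r.py 2
```

```text
t 9.4 w mm 72.16 +-0.01 [ 524.8 -204.9  134.4] F [0.47 2.5  0.94] T [ 0.64 -0.12  0.  ] jt [ 1.690e+00 -5.123e+01  7.330e+00 -1.894e+01  5.700e-01 -3.100e-01
  3.000e-02]
t 9.6 w mm 72.15 +-0.00 [ 524.7 -205.6  134.4] F [0.63 3.21 0.23] T [ 0.67 -0.08 -0.03] jt [ 1.830e+00 -5.119e+01  7.470e+00 -1.894e+01  6.200e-01 -3.400e-01
  3.000e-02]
t 9.8 w mm 72.18 +-0.21 [ 524.5 -206.2  134.3] F [0.69 3.57 0.69] T [ 0.75 -0.11  0.  ] jt [ 1.970e+00 -5.115e+01  7.600e+00 -1.894e+01  6.700e-01 -3.700e-01
  3.000e-02]
t 10.0 w mm 71.94 +-0.06 [ 524.4 -206.9  134.3] F [0.21 3.71 0.88] T [ 0.8  -0.1  -0.02] jt [ 2.100e+00 -5.111e+01  7.730e+00 -1.894e+01  7.100e-01 -4.000e-01
  3.000e-02]
```

```bash

python3 -m creep '[[[0,0,0,-0.001,0,0,0.072],[0,0,0,0,0,0,0.072]]]' >/dev/null; python3 r.py 2
python3 -m creep '[[[0,0,0,-0.001,0,0,0.072],[0,0,0,0,0,0,0.072]]]' >/dev/null; python3 r.py 2
python3 -m creep '[[[0,0,0,-0.001,0,0,0.072],[0,0,0,0,0,0,0.072]]]' >/dev/null; python3 r.py 2
```

```text
t 10.2 w mm 71.95 +-0.13 [ 524.3 -207.5  134.3] F [0.98 4.07 1.12] T [ 0.84 -0.12 -0.02] jt [ 2.240e+00 -5.107e+01  7.870e+00 -1.895e+01  7.600e-01 -4.400e-01
  3.000e-02]
t 10.5 w mm 71.95 +-0.03 [ 524.2 -208.2  134.3] F [0.98 4.5  1.07] T [ 0.9  -0.09  0.04] jt [ 2.370e+00 -5.103e+01  8.000e+00 -1.895e+01  8.000e-01 -4.700e-01
  3.000e-02]
t 10.7 w mm 72.02 +-0.01 [ 524.  -208.8  134.3] F [0.92 4.76 0.6 ] T [ 0.94 -0.11 -0.02] jt [ 2.510e+00 -5.098e+01  8.130e+00 -1.895e+01  8.500e-01 -5.000e-01
  3.000e-02]
```

```bash

python3 -m creep '[[[0,0,0,-0.001,0,0,0.072],[0,0,0,0,0,0,0.072]]]' >/dev/null; python3 r.py 2
python3 -m creep '[[[0,0,0,-0.001,0,0,0.072],[0,0,0,0,0,0,0.072]]]' >/dev/null; python3 r.py 2
python3 -m creep '[[[0,0,0,-0.001,0,0,0.072],[0,0,0,0,0,0,0.072]]]' >/dev/null; python3 r.py 2
```

```text
t 10.9 w mm 71.98 +-0.07 [ 523.9 -209.5  134.3] F [0.62 5.25 1.34] T [ 1.01 -0.1  -0.03] jt [ 2.640e+00 -5.094e+01  8.260e+00 -1.895e+01  8.900e-01 -5.300e-01
  3.000e-02]
t 11.1 w mm 71.95 +-0.11 [ 523.8 -210.   134.2] F [1.12 4.88 0.95] T [ 1.07 -0.16 -0.01] jt [ 2.800e+00 -5.090e+01  8.390e+00 -1.895e+01  9.300e-01 -5.600e-01
  4.000e-02]
t 11.3 w mm 72.03 +-0.05 [ 523.8 -210.4  134.2] F [0.67 5.36 1.6 ] T [ 1.1  -0.19 -0.03] jt [ 2.900e+00 -5.088e+01  8.480e+00 -1.895e+01  9.600e-01 -5.900e-01
  4.000e-02]
```

```bash

python3 -m creep '[[[0,0,0,-0.001,0,0,0.072],[0,0,0,0,0,0,0.072]]]' >/dev/null; python3 r.py 2
python3 -m creep '[[[0,0,0,-0.001,0,0,0.072],[0,0,0,0,0,0,0.072]]]' >/dev/null; python3 r.py 2
```

```text
t 11.6 w mm 71.99 +-0.05 [ 523.8 -210.6  134.2] F [0.81 5.2  1.54] T [ 1.1  -0.1  -0.02] jt [ 2.990e+00 -5.090e+01  8.550e+00 -1.896e+01  9.700e-01 -6.000e-01
  4.000e-02]
t 11.8 w mm 71.83 +-0.03 [ 523.8 -210.7  134.2] F [0.68 5.46 1.23] T [ 1.09 -0.18 -0.01] jt [ 3.030e+00 -5.093e+01  8.570e+00 -1.897e+01  9.700e-01 -6.000e-01
  4.000e-02]
```

```bash

python3 -m creep '[[[0,0,0,-0.0013,0,0,0.072]]]' >/dev/null; python3 r.py 3
python3 -m creep '[[[0,0,0,-0.0015,0,0,0.072]]]' >/dev/null; python3 r.py 3
```

```text
t 11.9 w mm 72.16 +-0.14 [ 523.7 -211.3  134.2] F [1.25 7.2  2.3 ] T [ 1.46 -0.2  -0.03] jt [ 3.590e+00 -5.043e+01  9.270e+00 -1.888e+01  1.290e+00 -8.200e-01
  1.000e-02]
t 12.1 w mm 72.07 +-0.28 [ 523.7 -211.6  134.2] F [0.82 8.33 2.99] T [ 1.72 -0.2  -0.03] jt [ 4.250e+00 -5.033e+01  9.920e+00 -1.890e+01  1.500e+00 -9.400e-01
  1.000e-02]
```

```bash

python3 -m creep '[[[0,0,0,0.006,0,0,0.072],[0,0,0,0.006,0,0,0.072],[0,0,0,0.003,0,0,0.072],[0,0,0,0,0,0,0.072]]]' >/dev/null; python3 r.py 2
python3 -c "
from h import *
to(.5259,-.1983,.1345,77.4)"
```

```text
t 12.5 w mm 72.00 +-0.01 [ 526.5 -198.4  134.3] F [0.15 0.55 0.35] T [-0.03  0.02  0.04] jt [-2.100e-01 -5.172e+01  5.400e+00 -1.898e+01 -3.000e-02  1.000e-02
 -6.000e-02]
pos [ 0.5264 -0.1986  0.1343] head 77.80954500196063 shift [ 0.0002 -0.0006 -0.0002] turn [ 0.0013 -0.0066  0.0071] t 12.5167 w 0.8431488778186846 F [ 0.42  0.45 -0.45] T [-0.01  0.04  0.03]
```

```bash

python3 -m creep '[[[0,-0.003,0.003,0.002,-0.0006,0,0.072],[0,-0.003,0.003,0.001,0,0,0.072]]]' >/dev/null; python3 r.py 2
python3 -m creep '[[[0,0,0,0.001,0,0,0.072]]]' >/dev/null; python3 r.py 2
python3 -m creep '[[[0,0,0,0.001,0,0,0.072]]]' >/dev/null; python3 r.py 2
python3 -m creep '[[[0,0,0,0.001,0,0,0.072]]]' >/dev/null; python3 r.py 2
python3 -m creep '[[[0,0,0,0.0015,0,0,0.072]]]' >/dev/null; python3 r.py 2
```

```text
t 12.7 w mm 71.88 +-0.11 [ 526.  -197.2  134.4] F [-0.56  0.16 -0.02] T [-0.01 -0.01 -0.05] jt [ 4.400e-01 -5.156e+01  5.790e+00 -1.896e+01  0.000e+00 -1.000e-02
  9.000e-02]
t 12.9 w mm 71.88 +-0.07 [ 526.2 -196.4  134.4] F [-0.53 -0.25 -0.13] T [-0.01  0.02  0.02] jt [ 2.300e-01 -5.144e+01  5.820e+00 -1.892e+01  3.000e-02 -1.000e-02
  2.000e-02]
t 13.0 w mm 71.95 +-0.05 [ 526.4 -195.5  134.3] F [-0.6  -0.72 -0.7 ] T [-0.15  0.04 -0.02] jt [-1.800e-01 -5.138e+01  5.380e+00 -1.891e+01 -1.200e-01  2.000e-02
  3.000e-02]
t 13.1 w mm 72.23 +-0.08 [ 526.6 -194.6  134.4] F [-0.38 -1.52 -0.22] T [-0.43  0.02 -0.02] jt [-6.900e-01 -5.142e+01  4.790e+00 -1.881e+01 -3.300e-01  1.600e-01
  2.000e-02]
t 13.3 w mm 72.18 +-0.18 [ 526.9 -193.6  134.4] F [-0.84 -2.34 -0.15] T [-0.42  0.13 -0.02] jt [-1.040e+00 -5.137e+01  4.410e+00 -1.894e+01 -4.400e-01  1.300e-01
  4.000e-02]
```

```bash

python3 -m creep '[[[0,0,0,0.0018,0,0,0.072],[0,0,0,0.0018,0,0,0.072]]]' >/dev/null; python3 r.py 2
python3 -m creep '[[[0,0,0,0.0018,0,0,0.072]]]' >/dev/null; python3 r.py 2
python3 -m creep '[[[0,0,0,0.0016,0,0,0.072]]]' >/dev/null; python3 r.py 2
python3 -m creep '[[[0,0,0,0.0015,0,0,0.072]]]' >/dev/null; python3 r.py 2
```

```text
t 13.5 w mm 72.09 +-0.11 [ 527.5 -190.9  134.6] F [-0.47 -3.15  0.79] T [-0.7   0.16  0.04] jt [-1.460e+00 -5.130e+01  3.920e+00 -1.892e+01 -6.400e-01  1.900e-01
  2.000e-02]
t 13.6 w mm 72.04 +-0.16 [ 527.8 -189.3  134.6] F [-0.54 -3.27  0.75] T [-0.82  0.24  0.05] jt [-1.790e+00 -5.122e+01  3.550e+00 -1.891e+01 -7.600e-01  2.200e-01
  4.000e-02]
t 13.8 w mm 72.20 +-0.35 [ 528.2 -187.8  134.6] F [-1.17 -4.59  0.85] T [-0.91  0.26  0.03] jt [-2.190e+00 -5.115e+01  3.150e+00 -1.890e+01 -8.800e-01  2.500e-01
  3.000e-02]
t 13.9 w mm 72.11 +-0.01 [ 528.5 -186.6  134.7] F [-1.58 -6.54  1.11] T [-1.31  0.38  0.03] jt [-3.030e+00 -5.095e+01  2.240e+00 -1.887e+01 -1.210e+00  3.000e-01
  2.000e-02]
```

```bash

python3 -m creep '[[[0,0,0,-0.006,0,0,0.072],[0,0,0,-0.005,0,-0.001,0.072],[0,0,0,0,0,0,0.072]]]' >/dev/null; python3 r.py 2
python3 -c "
from h import *
to(.5259,-.1989,.1365,77.4)"
```

```text
t 14.2 w mm 71.83 +-0.04 [ 526.2 -196.3  135.7] F [-0.72 -0.26  0.13] T [ 0.01 -0.05 -0.01] jt [  0.1  -51.3    5.81 -18.96   0.06  -0.     0.08]
pos [ 0.5263 -0.196   0.1356] head 77.26819839955759 shift [-0.0029  0.0003 -0.0009] turn [ 0.0021  0.0041 -0.0023] t 14.1833 w 0.8415375073779269 F [-0.71  0.33 -0.1 ] T [ 0.05 -0.01  0.02]
```

```bash

python3 -m creep '[[[0.002,0.004,-0.002,-0.0028,0,-0.001,0.07],[0,0,0,-0.0008,0,0,0.068],[0,0,0,0,0,0,0.068]]]' >/dev/null; python3 r.py 2
python3 -c "
from h import *
to(.5259,-.1989,.1365,77.4)"
```

```text
t 14.5 w mm 67.98 +-0.11 [ 526.  -197.5  136.5] F [-0.43 -0.42  0.6 ] T [-0.01  0.01 -0.02] jt [ 1.600e-01 -5.147e+01  5.700e+00 -1.904e+01  1.000e-02  1.000e-02
  2.000e-02]
pos [ 0.526  -0.1975  0.1365] head 77.51559457282917 shift [-0.0014  0.0002 -0.    ] turn [-0.0006 -0.0029  0.002 ] t 14.4833 w 0.7946593852818512 F [-0.06 -0.31  0.79] T [ 0.02 -0.06 -0.04]
```

```bash

python3 -m creep '[[[0,0,0,-0.002,0,0,0.068],[0,0,0,0,0,0,0.066],[0,0,0,0,0,0,0.064],[0,0,0,0,0,0,0.062],[0,0,0,0,0,0,0.060]]]' >/dev/null; python3 r.py 3
python3 -m creep '[[[0,0,0,0,0,0,0.059],[0,0,0,0,0,0,0.058],[0,0,0,0,0,0,0.057],[0,0,0,0,0,0,0.056]]]' >/dev/null; python3 r.py 3
```

```text
t 15.0 w mm 60.18 +-0.14 [ 525.8 -199.3  137. ] F [-0.94  0.32  2.76] T [-0.02  0.17  0.02] jt [-7.000e-02 -5.004e+01  5.320e+00 -1.881e+01 -4.000e-02 -2.400e-01
  3.000e-02]
t 15.4 w mm 55.98 +-0.13 [ 525.9 -199.3  137.4] F [-1.21  0.11  3.87] T [0.   0.27 0.  ] jt [-1.200e-01 -4.937e+01  5.180e+00 -1.869e+01 -7.000e-02 -3.600e-01
  3.000e-02]
```

```bash

python3 -m creep '[[[0,0,0,0,0,-0.0003,0.055],[0,0,0,0,0,-0.0003,0.054],[0,0,0,0,0,-0.0003,0.053],[0,0,0,0,0,0,0.053]]]' >/dev/null; python3 r.py 3
python3 -m creep '[[[0,0,0,0,0,0,0.052],[0,0,0,0,0,0,0.052]]]' >/dev/null; python3 r.py 4
python3 -m creep '[[[0,0,0,0,0,0,0.0515],[0,0,0,0,0,0,0.0515]]]' >/dev/null; python3 r.py 4
python3 -m creep '[[[0,0,0,0,0,0,0.051],[0,0,0,0,0,0,0.051]]]' >/dev/null; python3 r.py 4
```

```text
t 15.9 w mm 53.01 +-0.15 [ 525.9 -199.2  138. ] F [-0.96 -0.16  3.12] T [-0.02  0.16  0.01] jt [-9.000e-02 -5.004e+01  5.300e+00 -1.873e+01 -5.000e-02 -1.700e-01
  1.000e-02]
t 16.2 w mm 52.10 +-0.15 [ 525.9 -199.3  138.1] F [-1.02 -0.23  2.83] T [-0.06  0.16 -0.02] jt [-8.000e-02 -4.991e+01  5.290e+00 -1.878e+01 -6.000e-02 -2.200e-01
  2.000e-02]
t 16.5 w mm 51.43 +-0.17 [ 525.9 -199.3  138.2] F [-0.63  0.15  3.79] T [-0.02  0.2   0.01] jt [-8.000e-02 -4.972e+01  5.260e+00 -1.875e+01 -7.000e-02 -2.600e-01
  1.000e-02]
t 16.8 w mm 51.04 +-0.20 [ 525.9 -199.3  138.3] F [-1.71  0.32  3.83] T [-0.01  0.22 -0.01] jt [-8.000e-02 -4.956e+01  5.240e+00 -1.874e+01 -7.000e-02 -3.000e-01
  1.000e-02]
```

```bash

python3 -m creep '[[[0,0,0,0,0,0,0.0505],[0,0,0,0,0,0,0.0505]]]' >/dev/null; python3 r.py 4
python3 -m creep '[[[0,0,0,0,0,-0.001,0.0505]]]' >/dev/null; python3 r.py 3
python3 -m creep '[[[0,0,0,0,0,-0.001,0.0505]]]' >/dev/null; python3 r.py 3
python3 -m creep '[[[0,0,0,0,0,-0.001,0.0505]]]' >/dev/null; python3 r.py 3
```

```text
t 17.1 w mm 50.57 +-0.13 [ 525.9 -199.3  138.4] F [-0.96  0.17  4.13] T [-0.04  0.23 -0.01] jt [-8.000e-02 -4.945e+01  5.230e+00 -1.874e+01 -7.000e-02 -3.200e-01
  1.000e-02]
t 17.3 w mm 50.66 +-0.05 [ 525.8 -199.2  139.1] F [-0.19 -0.14 -1.18] T [-0.01  0.02  0.01] jt [ 4.000e-02 -5.198e+01  5.700e+00 -1.954e+01 -0.000e+00  1.000e-02
  1.000e-02]
t 17.5 w mm 50.62 +-0.20 [ 525.5 -199.   139.7] F [-0.22  0.48 -0.96] T [-0.02  0.01  0.01] jt [ 4.000e-02 -5.183e+01  5.680e+00 -1.955e+01 -0.000e+00 -1.000e-02
  1.000e-02]
t 17.7 w mm 50.66 +-0.17 [ 525.5 -199.   140.7] F [ 0.23 -0.45 -0.97] T [-0.01 -0.    0.01] jt [ 1.000e-02 -5.167e+01  5.640e+00 -1.954e+01 -1.000e-02 -1.000e-02
  1.000e-02]
```

```bash

python3 -m creep '[[[0,0,0,0,0,-0.001,0.0505]]]' >/dev/null; python3 r.py 3
python3 -m creep '[[[0,0,0,0,0,-0.001,0.0505]]]' >/dev/null; python3 r.py 3
python3 -m creep '[[[0,0,0,0,0,-0.0015,0.0505],[0,0,0,0,0,-0.0015,0.0505]]]' >/dev/null; python3 r.py 3
python3 m2.py w7.png
```

```text
t 17.9 w mm 50.60 +-0.09 [ 525.6 -199.   141.9] F [ 0.3  -0.26 -0.87] T [-0.01  0.02  0.01] jt [-0.000e+00 -5.157e+01  5.620e+00 -1.957e+01 -1.000e-02 -0.000e+00
  1.000e-02]
t 18.1 w mm 50.47 +-0.15 [ 525.7 -199.1  143.1] F [-0.14  0.19 -1.2 ] T [-0.01 -0.01  0.04] jt [-1.000e-02 -5.151e+01  5.610e+00 -1.962e+01 -1.000e-02 -0.000e+00
  1.000e-02]
t 18.3 w mm 50.70 +-0.23 [ 525.7 -199.1  146.3] F [-0.44 -0.02 -0.81] T [-0.01 -0.   -0.  ] jt [-2.000e-02 -5.123e+01  5.570e+00 -1.972e+01 -1.000e-02  1.000e-02
  0.000e+00]
pos [ 0.5258 -0.1991  0.1463] head 77.56225474598183 shift [ 0.0007 -0.0003  0.0113] turn [-0.0005 -0.0034  0.0028] t 18.3167 w 0.5972377430604325 F [-0.32 -0.11 -0.7 ] T [-0.01  0.02  0.01]
[260 235  38  64 993] [-0.0237 -0.0145  0.0503] [-0.0086  0.0093  0.0712] 0.09598242503535297
[337 235  39  62 990] [ 0.0112 -0.0145  0.0504] [0.0264 0.0091 0.0712] 0.09597101623283379
[376 244  15  13 106] [ 0.0284 -0.0125  0.0507] [ 0.0333 -0.0113  0.0652] 0.09573540193398246
```

View pics/w7.png

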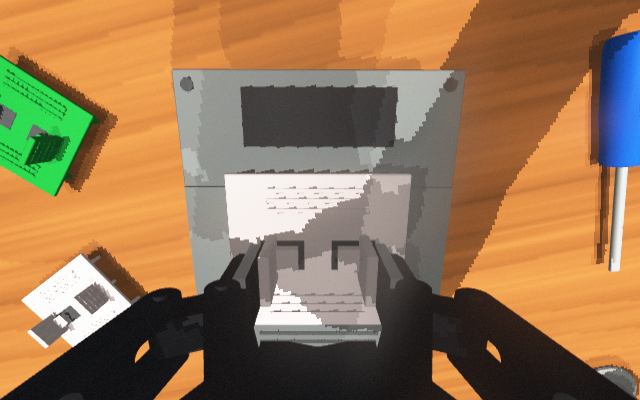

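```bash

python3 -m creep '[[[0,0,0,0,0,-0.004,0.0505],[0,0,0,0,0,-0.005,0.0505],[0,0,0,0,0,-0.006,0.0505],[0,0,0,0,0,-0.008,0.0505],[0,0,0,0,0,-0.01,0.0505],[0,0,0,0,0,-0.012,0.0505],[0,0,0,0,0,-0.012,0.0505],[0,0,0,0,0,-0.012,0.0505],[0,0,0,0,0,-0.012,0.0505],[0,0,0,0,0,-0.012,0.0505],[0,0,0,0,0,-0.008,0.0505],[0,0,0,0,0,-0.003,0.0505]]]'; python3 r.py 2; python3 -c "
from h import *
snap('scene','s2.png');to(.567,.2345,.25,71.7)"
```

```text
t: 19.37
eef_pos: [0.5253, -0.2, 0.2628]
tool_rot: [-0.0, 0.78, 0.626, 0.002]
contact_force: [0.1, 0.2, -1.8]
gripper_width: 0.594
t 19.4 w mm 50.64 +-0.04 [ 525.4 -200.1  262.9] F [-0.07  0.29 -1.09] T [-0.03 -0.01 -0.01] jt [-2.600e-01 -4.469e+01  4.280e+00 -2.451e+01 -1.000e-02  1.100e-01
 -1.000e-02]
pos [ 0.5253 -0.1999  0.2619] head 77.50401759266435 shift [ 0.4331 -0.0533  0.0134] turn [ 0.0018 -0.0037  0.1013] t 19.4667 w 0.5936954420572983 F [ 1.74 -1.01 -1.62] T [-0.02  0.01  0.02]
```

View pics/s2.png

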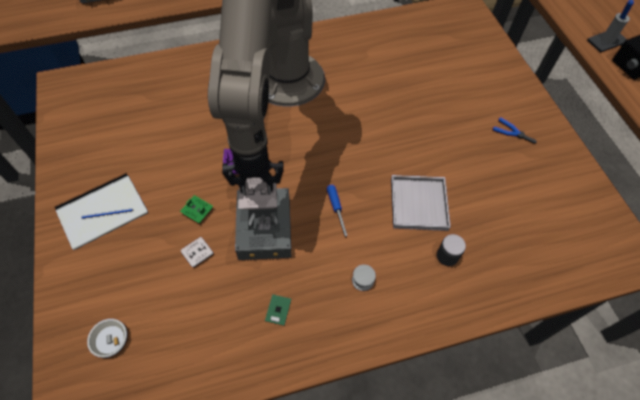

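The cover is out and held by the gripper at about (262,195), and the bay below it stands open at (263,225). Next I carry it to the tray at (421,202).

```bash

python3 -m creep '[[[0,0,0.006,0.008,-0.001,0,0.0505],[0,0,0.006,0.014,-0.002,0,0.0505],[0,0,0.006,0.02,-0.0025,0,0.0505],[0,0,0.006,0.025,-0.003,0,0.0505],[0,0,0.006,0.025,-0.003,0,0.0505],[0,0,0.006,0.025,-0.003,0,0.0505],[0,0,0.006,0.025,-0.003,0,0.0505],[0,0,0.006,0.025,-0.003,0,0.0505],[0,0,0.006,0.025,-0.003,0,0.0505],[0,0,0.006,0.025,-0.003,0,0.0505],[0,0,0.006,0.025,-0.003,0,0.0505],[0,0,0.006,0.025,-0.003,0,0.0505],[0,0,0.006,0.025,-0.003,0,0.0505],[0,0,0.006,0.025,-0.003,0,0.0505],[0,0,0.006,0.025,-0.003,0,0.0505],[0,0,0.006,0.02,-0.003,0,0.0505],[0,0,0,0.02,-0.002,0,0.0505],[0,0,0,0.01,-0.001,0,0.0505],[0,0,0,0.005,0,0,0.0505]]]'; python3 r.py 2; python3 -c "
from h import *
to(.567,.2345,.16,71.7)"
```

```text
t: 21.05
eef_pos: [0.5775, 0.2232, 0.244]
tool_rot: [-0.008, 0.812, 0.584, -0.012]
contact_force: [-0.1, -0.0, -1.1]
gripper_width: 0.596
t 21.1 w mm 50.86 +-0.05 [577.5 223.6 243.9] F [-0.27  1.23 -1.16] T [ 0.06 -0.03  0.02] jt [ 2.080e+00 -5.631e+01  6.270e+00 -2.504e+01  2.500e-01  2.400e-01
 -4.000e-02]
pos [0.5775 0.2241 0.2438] head 71.52498077297984 shift [ 0.0074 -0.0109  0.0841] turn [-0.0276  0.0098 -0.0032] t 21.1 w 0.5949169606311271 F [-0.46  2.49 -1.22] T [ 0.11 -0.05  0.01]
```

Still holding the weight (Fz −1.1). I straighten the tilt and centre over the tray.

```bash

python3 -m creep '[[[-0.01,0.004,-0.001,0.0025,-0.004,0,0.0505],[-0.01,0.004,-0.001,0.0025,-0.004,0,0.0505],[-0.008,0.002,0,0.0025,-0.003,0.01,0.0505],[0,0,0,0,0,0.015,0.0505],[0,0,0,0,0,0.015,0.0505],[0,0,0,0,0,0.015,0.0505],[0,0,0,0,0,0.01,0.0505],[0,0,0,0,0,0,0.0505]]]'; python3 r.py 2; python3 -c "
from h import *
to(.567,.2345,.1035,71.7)
snap('wrist','w8.png');snap('scene','s3.png')"
```

```text
t: 21.77
eef_pos: [0.5675, 0.2266, 0.1778]
tool_rot: [0.003, 0.814, 0.581, 0.002]
contact_force: [-0.1, -0.3, -0.2]
gripper_width: 0.591
t 21.8 w mm 50.51 +-0.01 [567.7 226.5 178.3] F [-0.06 -0.7  -0.81] T [0.   0.04 0.02] jt [-2.400e-01 -5.572e+01  4.700e+00 -2.333e+01 -5.000e-02 -3.500e-01
  3.000e-02]
pos [0.5679 0.2265 0.1787] head 71.00622172563061 shift [ 0.0073 -0.004   0.0752] turn [ 0.0077  0.0001 -0.0121] t 21.8167 w 0.5915076180543397 F [ 0.02 -1.11 -1.45] T [-0.    0.02  0.01]
```

View pics/w8.png

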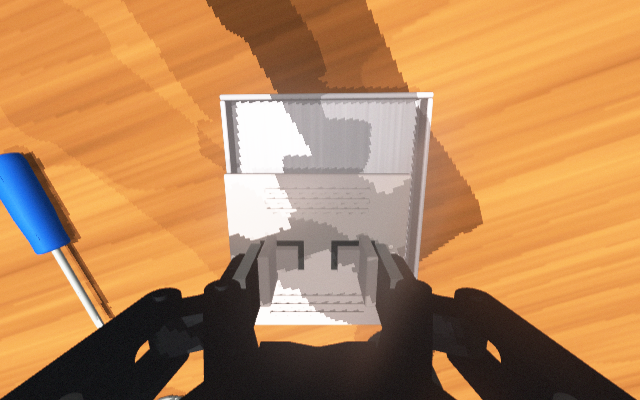

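View pics/s3.png

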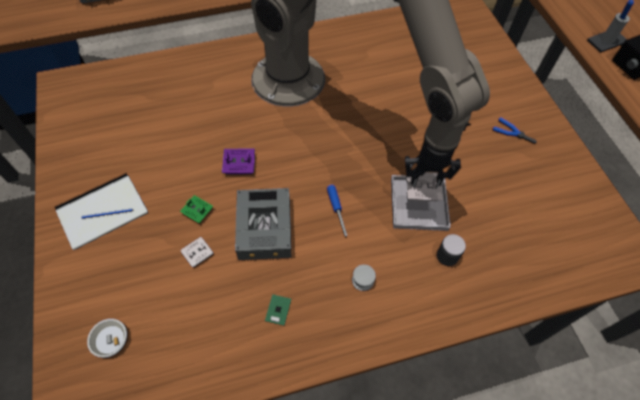

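The cover hangs level over the tray: its far edge is at (320,172) and the tray walls at (225,130) and (425,130). It needs to move 7 mm in tool x and −4 mm in tool y.

```bash

python3 -m creep '[[[0.004,0,-0.006,0.004,-0.002,0.005,0.0505],[0.003,0,-0.006,0.004,-0.002,0.01,0.0505],[0,0,0,0,0,0.013,0.0505],[0,0,0,0,0,0.012,0.0505],[0,0,0,0,0,0.008,0.0505],[0,0,0,0,0,0.003,0.0505],[0,0,0,0,0,0,0.0505]]]'; python3 r.py 3; python3 -c "
from h import *
to(.567,.2345,.1035,71.7)"
```

```text
t: 22.5
eef_pos: [0.5694, 0.2386, 0.1262]
tool_rot: [0.0, 0.81, 0.587, 0.004]
contact_force: [1.0, -0.2, -1.4]
gripper_width: 0.596
t 22.6 w mm 50.68 +-0.18 [569.5 238.6 126.6] F [ 0.1  -0.3  -1.32] T [-0.    0.02 -0.01] jt [ 4.000e-02 -5.870e+01  5.070e+00 -2.085e+01 -1.000e-02 -1.400e-01
  1.000e-02]
pos [0.5698 0.2387 0.1272] head 71.82666699817233 shift [-0.005  -0.0015  0.0236] turn [ 0.0057 -0.007   0.0022] t 22.6 w 0.5917742682324926 F [-0.08  0.02 -1.02] T [-0.01 -0.02  0.02]
```

```bash

python3 -m creep '[[[0.004,-0.005,0.002,-0.003,-0.001,0.005,0.0505],[0,0,0,0,0,0.006,0.0505],[0,0,0,0,0,0.005,0.0505],[0,0,0,0,0,0.002,0.0505],[0,0,0,0,0,0,0.0505]]]'>/dev/null; python3 r.py 3
python3 -m creep '[[[0,0,0,0,0,0.0015,0.0505],[0,0,0,0,0,0,0.0505]]]'>/dev/null; python3 r.py 3
python3 -m creep '[[[0,0,0,0,0,0.0015,0.0505],[0,0,0,0,0,0,0.0505]]]'>/dev/null; python3 r.py 3;  python3 -c "
from h import *
to(.567,.2345,.1035,71.7)"
```

```text
t 23.1 w mm 50.55 +-0.08 [568.9 235.9 109.1] F [ 0.59  0.11 -0.89] T [0.   0.03 0.02] jt [ 2.000e-02 -5.928e+01  5.130e+00 -1.989e+01 -0.000e+00 -7.000e-02
  1.000e-02]
t 23.4 w mm 50.57 +-0.35 [569.4 236.1 108.2] F [ 0.14 -0.18 -1.67] T [ 0.01  0.03 -0.01] jt [ 2.000e-02 -5.929e+01  5.140e+00 -1.980e+01  0.000e+00 -4.000e-02
  0.000e+00]
t 23.6 w mm 50.43 +-0.21 [569.7 236.3 107.1] F [-0.33  0.01 -0.77] T [-0.02 -0.01  0.04] jt [ 1.000e-02 -5.944e+01  5.150e+00 -1.979e+01  0.000e+00 -5.000e-02
  0.000e+00]
pos [0.5698 0.2363 0.1072] head 71.6620065392216 shift [-0.0026 -0.0021  0.0037] turn [ 0.0053 -0.0053 -0.0007] t 23.65 w 0.588319869638372 F [-0.48  0.8  -1.59] T [-0.01 -0.06  0.06]
```

```bash

python3 -m creep '[[[0,0,0,0,0,0.0015,0.0505]]]'>/dev/null; python3 r.py 3
python3 -m creep '[[[0,0,0,0,0,0.0012,0.0505]]]'>/dev/null; python3 r.py 3
python3 -m creep '[[[0,0,0,0,0,0.001,0.0505]]]'>/dev/null; python3 r.py 3
python3 -m creep '[[[0,0,0,0,0,0.001,0.0505]]]'>/dev/null; python3 r.py 3
```

```text
t 23.8 w mm 50.49 +-0.18 [569.8 236.3 105.6] F [-0.1   0.06 -0.8 ] T [-0.02  0.01 -0.  ] jt [ 1.000e-02 -5.993e+01  5.200e+00 -1.985e+01  1.000e-02 -1.000e-02
 -1.000e-02]
t 24.0 w mm 50.56 +-0.20 [569.6 236.2 104.2] F [-0.04 -0.25 -1.19] T [0.02 0.01 0.01] jt [ 1.000e-02 -5.993e+01  5.200e+00 -1.977e+01  1.000e-02 -2.000e-02
 -0.000e+00]
t 24.2 w mm 50.65 +-0.02 [569.8 236.3 103.3] F [-0.04 -0.07  3.19] T [-0.04  0.08 -0.01] jt [ 9.000e-02 -5.742e+01  4.970e+00 -1.863e+01  0.000e+00 -1.400e-01
 -1.000e-02]
t 24.4 w mm 50.61 +-0.31 [570.1 236.7 102.9] F [-1.34  0.72  5.78] T [-0.07  0.32  0.02] jt [  0.45 -55.84   5.17 -18.42   0.08  -0.49  -0.  ]
```

Contact with the floor is felt at z ≈ 0.1033, as predicted, so I open slowly and then rise.

```bash

python3 -m creep '[[[0,0,0,0,0,0,0.053],[0,0,0,0,0,0,0.057],[0,0,0,0,0,0,0.061],[0,0,0,0,0,0,0.065],[0,0,0,0,0,0,0.07],[0,0,0,0,0,0,0.076],[0,0,0,0,0,0,0.08],[0,0,0,0,0,0,0.0854],[0,0,0,0,0,0,0.0854]]]'>/dev/null; python3 r.py 2;python3 -c "
from h import *
to(.57,.2366,.2,71.7);snap('wrist','w9.png')"
```

```text
t 25.2 w mm 85.21 +-0.16 [569.9 236.4 102.2] F [-0.39 -0.1   0.4 ] T [-0.02  0.02 -0.  ] jt [-0.000e+00 -5.895e+01  5.060e+00 -1.921e+01  1.000e-02 -3.000e-02
  0.000e+00]
pos [0.5699 0.2364 0.1022] head 71.6652648026469 shift [ 0.0007  0.0006 -0.0978] turn [ 0.0053 -0.0055 -0.0006] t 25.1833 w 0.9959541805999123 F [-0.12 -0.62  0.96] T [-0.03  0.06  0.04]
```

View pics/w9.png

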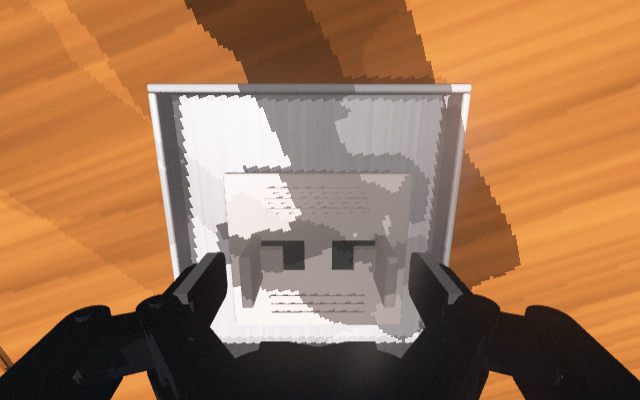

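The fingers are at (215,280) and (420,280), clear of the sprung-out tabs at (245,275) and (385,275), and the cover sits flat in the tray. I lift straight up.

```bash

python3 -m creep '[[[0,0,0,0,0,-0.006,0.0854],[0,0,0,0,0,-0.01,0.0854],[0,0,0,0,0,-0.015,0.0854],[0,0,0,0,0,-0.02,0.0854],[0,0,0,0,0,-0.025,0.0854],[0,0,0,0,0,-0.03,0.0854],[0,0,0,0,-0.03,-0.03,0.0854],[0,0,0,0,-0.03,-0.02,0.0854],[0,0,0,0,-0.02,-0.01,0.0854],[0,0,0,0,0,0,0.0854],[0,0,0,0,0,0,0.0854]]]'
python3 - <<'E'
from h import *
np.set_printoptions(precision=4,suppress=True)
for n in ['wrist','scene','top']:
    c=snap(n,n+'9.png');P=cloud(c);z=P[...,2];v=c['range_z']>0
    b=v&(np.hypot(P[...,0]-.5675,P[...,1]-.2345)<.12)&(z<.08)
    for t,lo,hi in(('tray',-.01,.032),('plate',.02,.0345),('tabs',.046,.07)):
        m=b&(z>lo)&(z<hi)
        if t=='tray': m=b&(z>.013)
        if t=='plate': m&=(np.hypot(P[...,0]-.5675,P[...,1]-.2345)<.05)
        if m.sum()>5: print(n,t,m.sum(),cv2.minAreaRect(P[m][:,:2].astype(np.float32)),np.median(z[m]))
        if t=='plate' and m.sum()>50:
            A=np.c_[P[m][:,:2],np.ones(m.sum())]; k=np.linalg.lstsq(A,z[m],rcond=None)[0]; print(' tilt',k[:2])
E
```

```text
t: 26.15
eef_pos: [0.4926, 0.2602, 0.2828]
tool_rot: [0.0, 0.812, 0.584, 0.007]
contact_force: [0.7, -0.7, -0.1]
gripper_width: 0.995
wrist tray 7907 ((0.5647304058074951, 0.2360834777355194), (0.15036307275295258, 0.16048064827919006), 71.68275451660156) 0.029140071747743808
wrist plate 4272 ((0.5682975053787231, 0.2388596534729004), (0.08982665836811066, 0.08478999882936478), 71.67546081542969) 0.029554819527966004
 tilt [0.0012 0.0016]
wrist tabs 257 ((0.5682597756385803, 0.2392858862876892), (0.06627661734819412, 0.02474837750196457), 71.47462463378906) 0.05711238576399316
scene tray 1384 ((0.5672580003738403, 0.2351386994123459), (0.15088990330696106, 0.16421660780906677), 71.46394348144531) 0.02819831412873266
scene plate 678 ((0.5694561004638672, 0.2383417785167694), (0.0893397405743599, 0.0888223871588707), 72.11050415039062) 0.02980015078667369
 tilt [0.0036 0.0003]
scene tabs 51 ((0.5704146027565002, 0.23863616585731506), (0.06807997822761536, 0.027896353974938393), 72.91481018066406) 0.05644546427723388
top tray 1328 ((0.5675153732299805, 0.23309338092803955), (0.15188929438591003, 0.15991242229938507), 70.97942352294922) 0.028763756383092948
top plate 774 ((0.5704383850097656, 0.23568561673164368), (0.09018183499574661, 0.08366858959197998), 72.53632354736328) 0.029706972255417713
 tilt [-0.0049  0.0024]
top tabs 52 ((0.5703821778297424, 0.2358027696609497), (0.06662968546152115, 0.023278595879673958), 72.07872009277344) 0.05639821536278064
```

View pics/wrist9.png

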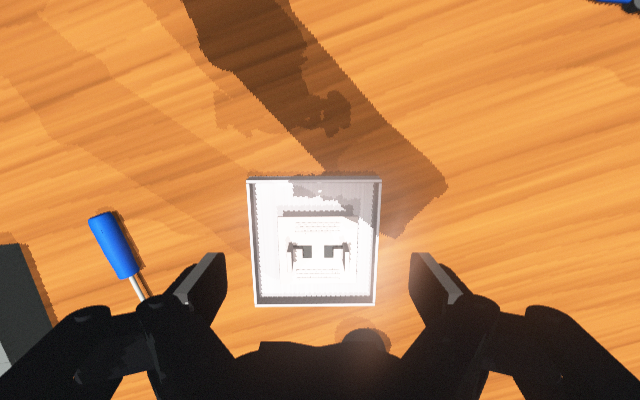

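View pics/scene9.png

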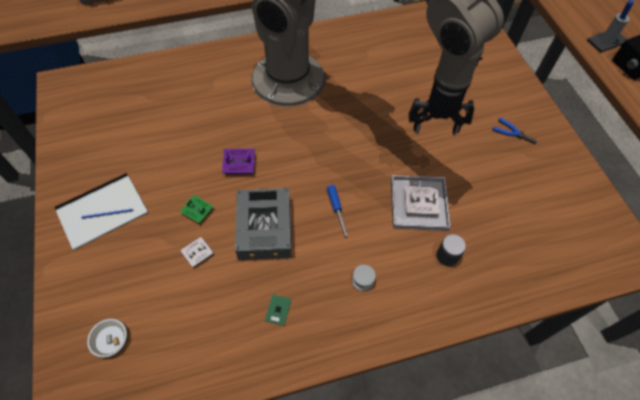

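The cover sits flat in the tray at (423,200), with its plate top at 29.6 mm, so its underside is at about 25.6 mm. It is level and about 4 mm off centre. The bystanders have not visibly moved, and the robot is clear of everything.

```bash
python3 -c "
from station import hand_in
print(hand_in())"
```

```text
the job is handed in; nothing more can be done
None
```

The white cover is off the battery bay and standing upright, flat in the metal tray. I handed the job in at about 26 s; `hand_in()` gives no verdict.

- **Feeling the stops:** I pushed each tab singly with the arm while watching wrist force and joint torques. The stops came at about 8.6 mm (left) and 7 mm (right), with the force then climbing steeply. The highest wrist force was about 8 N.
- **Release and lift:** I pinched both tabs to a 50.5 mm opening, just about at the stops by my estimate. During the lift the wrist felt only the cover's weight, about 1 N, with no sign of a catch holding.
- **Placing:** The floor was felt at the predicted height. The cover was pressed down with about 6 N before I opened the fingers slowly and backed the gripper away.
- **Last checks:** All three cameras agree that the cover is level (tilt under 0.01 rad) and about 4 mm from the tray centre. Its underside is about 25.6 mm up, against a limit of 29 mm. The tabs have sprung back, and nothing is touching the robot.
- **Weak points:** The finger opening reading showed no lag under load, so the pinch force itself was inferred from the single-tab pushes rather than measured. I checked the bystanders only by eye in the final pictures; they showed no visible movement.

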